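Hold the tea strainer ready over the tall glass

TASK

The tea is about to be poured, so lift the tea strainer out of its ceramic drip bowl, carry it clear of the teapot and glasses, and hold it ready over the taller frosted glass: level, centred over the mouth, with the underside of its basket about one and a half centimetres above the rim. Touch neither the teapot nor either glass at any time, and leave everything else standing where it is. Finish with the strainer still held there in the gripper, motionless; it is not set down.

Things in the scene. Friction and masses are not known exactly. Their poses are not given: they have to be found in the camera images.
- strainer: Tea strainer, about 100 g, mass mostly in the basket: perforated steel basket, 62 mm across the top, 38 mm across the flat underside, 30 mm deep, with a flat rim ring 96 mm across; short lug on the +x side to 62 mm; level wooden handle along its own -x, x -65 to -137 mm, y 0, 12 mm wide, 10 mm thick, centre line 43 mm above the origin. Origin: centre of the basket's underside, z up.
- strainer_handle (a point): Point on the centre line of the strainer's wooden handle, 100 mm from the basket's axis (strainer frame: x -100, y 0, z 43 mm), a good place to grip across. At the start the handle is level, about 66 mm above the bench, and points roughly towards the robot.
- tall_glass: The taller frosted drinking glass, loose on the tray: 125 mm high, 68 mm across at the rim, wall 3 mm, slightly tapered. Origin: centre of its underside.
- tall_glass_rim (a point): Centre of the tall glass's mouth, in the plane of its rim, 125 mm above its underside.
- short_glass: The shorter frosted glass (a bystander), loose on the tray: 78 mm high, 76 mm across at the rim. Origin: centre of its underside.
- drip_bowl: White ceramic bowl in which the strainer rests, loose on the tray: 50 mm high, 92 mm across at the rim, wall 4 mm. The strainer's rim ring lies loosely on the bowl's rim (it can shift about 10 mm sideways), its basket hanging inside with its origin 20 mm above the bowl's. Origin: centre of its underside.
- teapot: White ceramic teapot with its lid on, loose on the warming plate, standing between the drip bowl and the tall glass: 112 mm high to the top of the lid knob (which is about 146 mm above the bench), body 126 mm across, spout reaching 115 mm from the axis towards its own +x and handle 106 mm towards -x. Origin: centre of its underside.
- warming_plate: Electric warming plate, fixed on the tray: 165 x 165 mm, 31 mm high, toggle switch on its front (-x) side. Origin: centre of its underside.
- silicone_lid: Grey round silicone lid lying flat on the tray (a bystander): 94 mm across, 5 mm thick, with a knob to 20 mm. Origin: centre of its underside.
- tray: Stainless tray, fixed on the stone bench: 420 mm (x) by 540 mm (y), floor 3 mm thick, raised edges 25 mm high, a carrying handle 40 mm high along the outside of each short end. Origin: centre of its underside, on the bench.

How it is judged:
By the outcome, as a careful person would: the job done as asked, in the order asked, and still so for the second after the job is handed in, while the arm keeps its last pose, push and grip.
It also fails if it takes over 42 s, if anything falls off the work surface, if the arm or the gripper's body presses on something with over 40 N, if the wrist force passes 120 N, or if a joint passes its speed limit or range.

ROBOT

A 7-joint arm with a two-finger parallel gripper is mounted at the origin on the work surface. World frame = base frame: x ahead of the robot, y to its left, z up, the work surface at z = 0. Lengths are in m, angles in degrees, forces in N, time in s.
With the tool pointing down it reaches from about 0.4 to 0.9 m from the base axis. Payload 5.5 kg.
Tool frame: the origin (TCP) lies on the mounting face of the last link; the fingertips stand 178 mm ahead of it and the grasp point (between the pads) lies 159 mm ahead of it; z points along the fingers, y is the line along which they close (so a half turn about z gives the same grasp; the last joint's range is limited). The gripper opens to 92 mm and grips with 3 to 60 N. Pads are 19 mm wide; open, the fingers measure 130 mm over their backs; the gripper's body (75 mm by 190 mm) begins 47 mm behind the grasp point.
Start: joints at [-60.894, 28.699, -24.465, 88.831, 12.651, 65.22, -12.049], TCP at [0.158, 0.631, 0.405] pointing down, gripper open.
Joint ranges: [-164.97, 164.97], [-17.58, 116.51], [-87.97, 89.64], [11.32, 138.91], [-80.73, 260.73], [10.89, 115.49], [-147.41, 147.41]. Speed limits (degrees/s): [147.25, 147.25, 180, 180, 180, 180, 180].

INTERFACE

Orientations are given as [roll, pitch, yaw] about the fixed x, y, z axes, in that order (R = Rz(yaw) Ry(pitch) Rx(roll)).
In Python, from station import readout, optics, env gives the robot as it stands.
- The arm moves only by the tool arm_command, never from a script. Its argument "increments" is a list of rows, each a list of 7 numbers: the shift along the tool's x, y, z in units of 0.1 m (1.0 is 0.1 m), then the turn, a rotation vector about the tool's x, y, z in units of pi/2 rad (1.0 is pi/2 rad), then the opening, from -1 (shut) to 1 (fully open). A call has exactly 5 rows; each row is the pose to reach, as a shift and turn from the pose commanded when the call began, along the tool's axes at that moment; what a row does not reach only later rows make up. A row lasts 1/12 s, in which the tool goes at most 41.7 mm and 7.16 degrees, less where a joint would pass 70% of its speed; a pose out of reach is approached as far as the arm can. A call with a number of a shift or a turn outside -1 to 1 is refused whole. A call with a gripper value outside its range is refused whole. The fingers move at their own pace and stop on an object; "squeeze" is the grip in N (left out, the last holds). Time passes only in rows, so rows that repeat a pose let the fingers close, or fill a call up. It gives the time, the measured TCP pose, the force, the opening and the grip force at its end, in the units of the state.
- readout.sense(): the state, without advancing time (a new reading comes with each control period).
- optics.snapshot(name): name is "scene" or "side" or "wrist"; returns a dict with "pixels" (480x640x3 uint8, red, green, blue), "fov_y" (degrees; the focal length in pixels is half the picture's height over the tangent of half this angle, whatever the lens; pixels are square), "cx", "cy" (the principal point, pixels), "cam_to_world" (4x4, takes a point from camera to world coordinates). Camera axes: x right, y down, z forward; pixel columns grow to the right and rows downward; lengths in m; the calibration is good to about 2 mm. A picture is of the moment at which its call begins. There is no depth.
- env.finish_job(): hands the job in; it is judged then, once.
The state is a dict: "time": time; "qpos": joint angles; "qd": joint speeds; "joint_efforts": joint torques, N m; "tool_pos": TCP position; "tcp_rot": TCP orientation; "force": force on the tool from outside, world axes, zero at the start; "ft_torque": the same for the moment, N m; "gripper_width": finger opening in m; "grasp_force": force on a finger pad.
Only numpy, scipy, OpenCV 4.12 (cv2) and the standard library are available. Lean on these libraries where they do the work, as an engineer would, in place of code of your own. Each camera call takes 0.05 s, during which the arm holds its last target. There are 200 camera calls.

## Working session

There is one attempt and no reset: what is moved stays moved. The work goes in short steps, Python scripts to look and compute and a tool call to move; the robot and the scene stay as the last step left them, time stands still between calls to the robot, and variables do not carry over. Pictures are saved under pics/ and viewed, at most 10 in all, crops included, and the job is handed in when it is done.

Besides the shell and the picture viewer there is one more tool, called after "Request:" by a JSON object that holds its "op" and its "data", one argument or row to a line. arm_command: Moves the arm, as the interface text tells. Shifts and turns lie within -1 to 1; 1 stands for 0.1 m of shift or pi/2 rad of turn. Its arguments: {"type":"object","properties":{"increments":{"type":"array","items":{"type":"array","items":{"type":"number"}}},"squeeze":{"type":"number"}},"required":["increments"]}

```bash
mkdir -p pics; python3 - <<'E'
from station import readout, optics, env
import cv2,json,numpy as np
for n in ["scene","side","wrist"]:
    s=optics.snapshot(n); cv2.imwrite(f"pics/{n}0.png",s["pixels"][...,::-1])
    print(n,s["fov_y"],s["cx"],s["cy"],np.round(s["cam_to_world"],4).tolist())
    np.savez(f"pics/{n}0.npz",**s)
print(readout.sense())
E
```

```text
scene 47.81250110066181 313.6255596974701 226.73102968120236 [[0.6901, 0.504, -0.5194, 1.1287], [0.7237, -0.4851, 0.4909, -0.4292], [-0.0045, -0.7146, -0.6995, 0.7701], [0.0, 0.0, 0.0, 1.0]]
side 57.606881742107156 318.68906462604355 246.25476692703825 [[-0.9921, -0.0696, 0.1039, 0.5544], [-0.1248, 0.4964, -0.8591, 0.7013], [0.0082, -0.8653, -0.5012, 0.5083], [0.0, 0.0, 0.0, 1.0]]
wrist 63.50877973240144 322.0773117334653 240.80017652117388 [[0.2425, 0.9311, 0.2724, 0.0847], [0.9701, -0.2323, -0.0697, 0.6485], [-0.0017, 0.2812, -0.9596, 0.3841], [0.0, 0.0, 0.0, 1.0]]
{'time': 0.15, 'qpos': array([-60.89258191,  28.74218481, -24.45593855,  88.87864261,
        12.65159046,  65.2190534 , -12.0481713 ]), 'qd': array([-0.00726125, -0.24048786, -0.04674206, -0.10638837, -0.02186638,
       -0.03164528,  0.04288703]), 'joint_efforts': array([-6.50679503e-03, -5.67109895e+01, -5.82473025e+00, -2.79452205e+01,
       -6.85833022e-02,  2.65241100e-02,  1.31624993e-04]), 'tool_pos': array([0.1575181 , 0.63033889, 0.40390251]), 'tcp_rot': array([-1.79913339e+02, -2.99805578e-03,  1.65977105e+02]), 'force': array([ 0.24124762,  0.37343138, -0.31887175]), 'ft_torque': array([-0.00709167, -0.00219643, -0.0531459 ]), 'grasp_force': 0.0, 'gripper_width': 0.09176174332973247}
```

View pics/scene0.png

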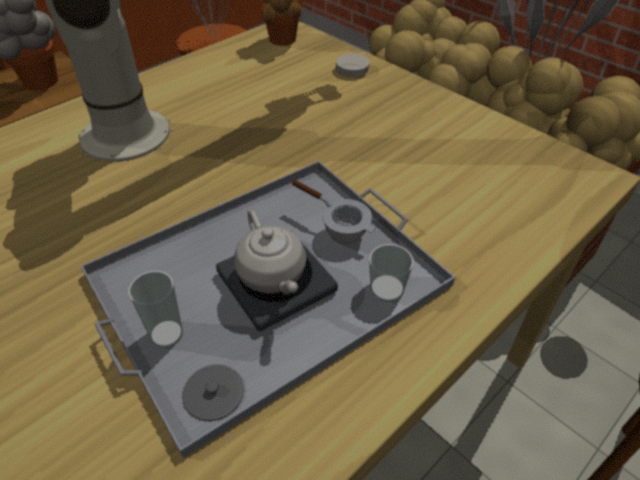

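View pics/side0.png

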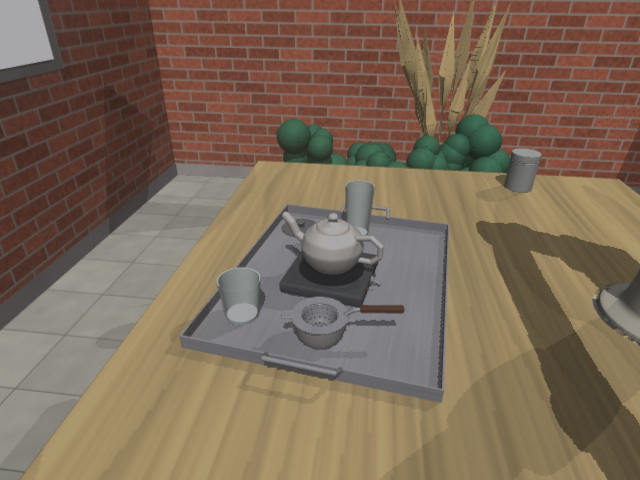

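View pics/wrist0.png

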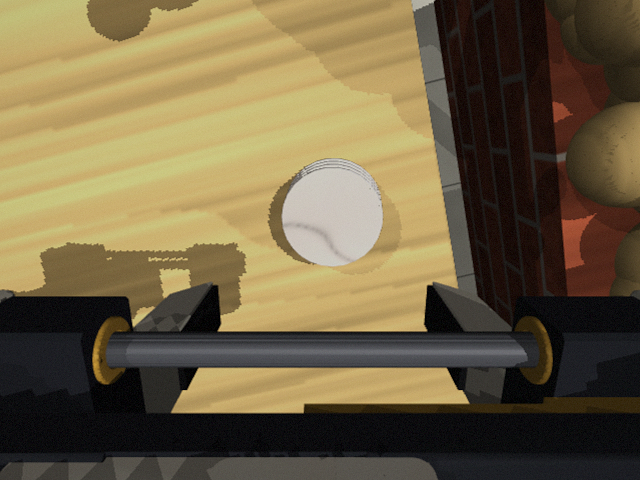

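Scene: handle spans (295,181)–(322,197), bowl about (347,220), pot (270,260), tall glass rim about (153,288). Side: handle (361,309)–(404,309), basket (320,318), tall glass rim about (360,187). The wrist view shows only bench so far. I'll triangulate next.

```bash
cat > h.py <<'E'
import numpy as np, cv2
def load(n): return dict(np.load(f"pics/{n}.npz"))
def ray(s,p):
    f=240/np.tan(np.radians(float(s["fov_y"]))/2); T=s["cam_to_world"]
    d=T[:3,:3]@np.array([(p[0]-s["cx"])/f,(p[1]-s["cy"])/f,1.]); return T[:3,3],d/np.linalg.norm(d)
def plane(s,p,z):
    o,d=ray(s,p); return o+d*(z-o[2])/d[2]
def tri(a,p,b,q):
    o1,d1=ray(a,p);o2,d2=ray(b,q)
    t=np.linalg.lstsq(np.c_[d1,-d2],o2-o1,rcond=None)[0]
    x,y=o1+t[0]*d1,o2+t[1]*d2; return (x+y)/2,np.linalg.norm(x-y)
def proj(s,P):
    f=240/np.tan(np.radians(float(s["fov_y"]))/2);T=s["cam_to_world"]
    c=T[:3,:3].T@(np.asarray(P)-T[:3,3]); return np.array([s["cx"]+f*c[0]/c[2],s["cy"]+f*c[1]/c[2]])
def handle(s,roi):
    x0,y0,x1,y1=roi; im=s["pixels"][y0:y1,x0:x1].astype(int)
    m=((im[...,0]-im[...,2]>25)&(im[...,0]>1.6*im[...,1])).astype(np.uint8)
    n,l,st,c=cv2.connectedComponentsWithStats(m); k=1+np.argmax(st[1:,4])
    pts=np.argwhere(l==k)[:,::-1]+[x0,y0]
    c=pts.mean(0); u=np.linalg.svd(pts-c,full_matrices=False)[2][0]; t=(pts-c)@u
    return c,c+u*t.min(),c+u*t.max(),len(pts)
E
python3 - <<'E'
from h import *
a,b=load("scene0"),load("side0")
A=handle(a,(280,170,335,205));B=handle(b,(350,295,415,325));print(A,B)
print("cen",tri(a,A[0],b,B[0]))
ea=sorted(A[1:3],key=lambda p:p[0]); eb=sorted(B[1:3],key=lambda p:-p[0])
for p,q in zip(ea,eb): print(tri(a,p,b,q))
print("rim rough",tri(a,(153,288),b,(360,187)))
for n,p in [("teapot knob",((268,233),(333,216))),("short rim",((390,262),(240,279))),("strainer",((347,217),(320,316)))]: print(n,tri(a,p[0],b,p[1]))
g=lambda s,x,y,w,h:cv2.resize(s["pixels"][y:y+h,x:x+w,::-1],None,fx=6,fy=6,interpolation=cv2.INTER_CUBIC)
cv2.imwrite("pics/c1.png",np.hstack([g(a,120,265,66,90),g(b,328,170,66,90)]))
E
```

```text
Traceback (most recent call last):
  File "h.py", line 18, in handle
    n,l,st,c=cv2.connectedComponentsWithStats(m); k=1+np.argmax(st[1:,4])
                                                      ~~~~~~~~~^^^^^^^^^^
ValueError: attempt to get argmax of an empty sequence
```

```bash
sed -i 's/>25)&(im\[...,0\]>1.6\*im/>20)\&(im[...,0]>1.25*im/' h.py
python3 - <<'E'
from h import *
a,b=load("scene0"),load("side0")
print(a["pixels"][189,308],b["pixels"][309,385])
A=handle(a,(280,170,335,205));B=handle(b,(350,295,415,325));print(A,B)
print("cen",tri(a,A[0],b,B[0]))
ea=sorted(A[1:3],key=lambda p:p[0]); eb=sorted(B[1:3],key=lambda p:-p[0])
for p,q in zip(ea,eb): print(tri(a,p,b,q))
print("rim rough",tri(a,(153,288),b,(360,187)))
for n,p in [("teapot knob",((268,233),(333,216))),("short rim",((390,262),(240,279))),("strainer",((347,217),(320,316)))]: print(n,tri(a,p[0],b,p[1]))
g=lambda s,x,y,w,h:cv2.resize(s["pixels"][y:y+h,x:x+w,::-1],None,fx=6,fy=6,interpolation=cv2.INTER_CUBIC)
cv2.imwrite("pics/c1.png",np.hstack([g(a,120,265,66,90),g(b,328,170,66,90)]))
E
```

```text
[69 38 15] [87 61 50]
(array([306.02272727, 188.28787879]), array([292.96351243, 181.06597975]), array([319.22679838, 195.58988504]), 132) (array([381.49429658, 308.43346008]), array([359.977405  , 308.21385477]), array([403.02395191, 308.65319565]), 263)
cen (array([0.51847606, 0.12901219, 0.06702575]), np.float64(0.0031747829331992628))
(array([0.48380611, 0.12509369, 0.0672521 ]), np.float64(0.0031718277445666023))
(array([0.55292065, 0.13279908, 0.06688435]), np.float64(0.0037387765231491274))
rim rough (array([ 0.5739233 , -0.24514895,  0.12205383]), np.float64(0.00017477573685074267))
teapot knob (array([ 0.61833312, -0.05059544,  0.13879438]), np.float64(0.0003114847163184562))
short rim (array([0.76629394, 0.09258873, 0.07579461]), np.float64(0.0010954082426209212))
strainer (array([0.61888695, 0.14164549, 0.04948485]), np.float64(0.00020677515216030673))
```

View pics/c1.png

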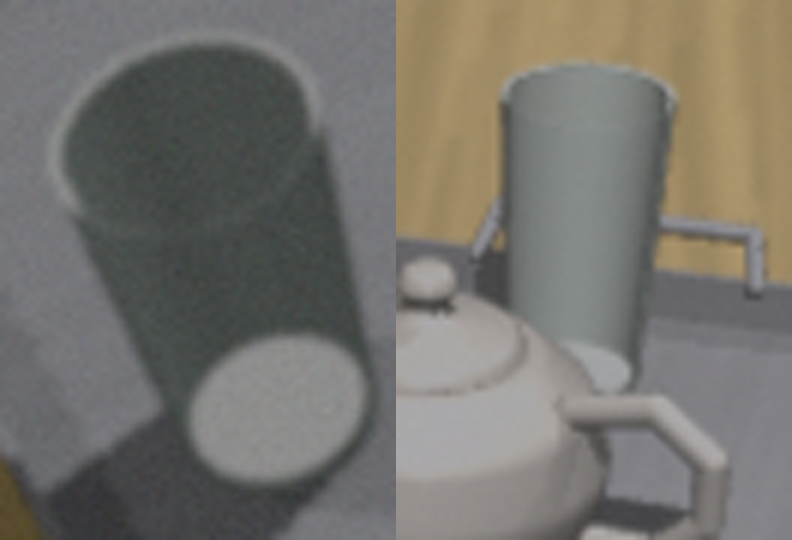

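The crop shows the scene rim ellipse centred at about (151,288) px, and the side rim centre at about (360,186) px. The tall glass is near (0.572,-0.245) and the handle centre near (0.518,0.129,0.067), with a yaw of about 6°. Moving now.

Request:
{"op": "arm_command", "data": {
  "increments": [
    [-0.25,-0.21,0,0,0,0,1],
    [-0.5,-0.42,0,0,0,0,1],
    [-0.75,-0.63,0,0,0,0,1],
    [-1,-0.85,0,0,0,0,1],
    [-1,-0.85,0,0,0,0,1]
  ]
}}

```text
time: 0.57
tool_pos: [0.2395, 0.5186, 0.4039]
tcp_rot: [-179.7, 0.2, 165.5]
force: [0.8, -0.5, -0.8]
gripper_width: 0.0919
grasp_force: 0.0
```

Request:
{"op": "arm_command", "data": {
  "increments": [
    [-0.25,-0.21,0,0,0,0,1],
    [-0.5,-0.42,0,0,0,0,1],
    [-0.75,-0.63,0,0,0,0,1],
    [-1,-0.85,0,0,0,0,1],
    [-1,-0.85,0,0,0,0,1]
  ]
}}

```text
time: 0.98
tool_pos: [0.3151, 0.4116, 0.4041]
tcp_rot: [-179.8, 0.2, 165.5]
force: [-0.1, 0.2, -0.1]
gripper_width: 0.0919
grasp_force: 0.0
```

```bash
python3 - <<'E'
from station import readout
from h import *
s=readout.sense();print(s["time"],s["qpos"].round(1),s["tool_pos"].round(3),s["tcp_rot"].round(1))
a,b=load("scene0"),load("side0")
print("rim",tri(a,(151,287.8),b,(360.1,186)),plane(a,(151,287.8),.128),plane(b,(360.1,186),.128))
E
```

```text
0.9833 [-37.4  14.7 -21.3 107.7   6.5  58.9  14.1] [0.315 0.412 0.404] [-179.8    0.2  165.5]
rim (array([ 0.57354116, -0.24761944,  0.12383556]), np.float64(0.0010563537444399093)) [ 0.5764504  -0.24883646  0.128     ] [ 0.5737187  -0.23644809  0.128     ]
```

Request:
{"op": "arm_command", "data": {
  "increments": [
    [-0.18,-0.15,0,0,0,0.078,1],
    [-0.36,-0.3,0,0,0,0.156,1],
    [-0.54,-0.45,0,0,0,0.234,1],
    [-0.72,-0.6,0,0,0,0.312,1],
    [-0.9,-0.75,0,0,0,0.39,1]
  ]
}}

```text
time: 1.4
tool_pos: [0.3799, 0.3219, 0.4046]
tcp_rot: [-180.0, -0.0, 130.5]
force: [-0.2, 0.6, -0.5]
gripper_width: 0.0917
grasp_force: 0.0
```

Request:
{"op": "arm_command", "data": {
  "increments": [
    [-0.2,-0.016,0,0,0,0.078,1],
    [-0.4,-0.032,0,0,0,0.156,1],
    [-0.6,-0.048,0,0,0,0.234,1],
    [-0.8,-0.064,0,0,0,0.312,1],
    [-1,-0.08,0,0,0,0.39,1]
  ]
}}

```text
time: 1.82
tool_pos: [0.4392, 0.2413, 0.4046]
tcp_rot: [-180.0, 0.0, 95.4]
force: [0.9, -0.6, -0.4]
gripper_width: 0.0918
grasp_force: 0.0
```

Request:
{"op": "arm_command", "data": {
  "increments": [
    [-0.2,0.12,0,0,0,0.078,1],
    [-0.4,0.24,0,0,0,0.156,1],
    [-0.6,0.36,0,0,0,0.234,1],
    [-0.8,0.48,0,0,0,0.312,1],
    [-1,0.6,0,0,0,0.39,1]
  ]
}}

```text
time: 2.23
tool_pos: [0.5091, 0.1478, 0.4046]
tcp_rot: [-180.0, 0.0, 60.3]
force: [0.2, 0.5, 0.3]
gripper_width: 0.0916
grasp_force: 0.0
```

Request:
{"op": "arm_command", "data": {
  "increments": [
    [0,0,0,0,0,0.078,1],
    [0,0,0,0,0,0.156,1],
    [0,0,0,0,0,0.234,1],
    [0,0,0,0,0,0.312,1],
    [0,0,0,0,0,0.39,1]
  ]
}}

```text
time: 2.65
tool_pos: [0.5086, 0.1487, 0.4045]
tcp_rot: [-180.0, 0.0, 25.2]
force: [-0.3, -0.5, 0.7]
gripper_width: 0.0916
grasp_force: 0.0
```

Request:
{"op": "arm_command", "data": {
  "increments": [
    [0,0,0,0,0,0.07,1],
    [0,0,0,0,0,0.14,1],
    [0,0,0,0,0,0.2,1],
    [0,0,0,0,0,0.2,1],
    [0,0,0,0,0,0.2,1]
  ]
}}

```text
time: 3.07
tool_pos: [0.5085, 0.1487, 0.4045]
tcp_rot: [180.0, 0.0, 7.8]
force: [0.4, 0.9, 0.0]
gripper_width: 0.0919
grasp_force: 0.0
```

```bash
python3 - <<'E'
from station import readout,optics
from h import *
st=readout.sense();print(st["time"],st["qpos"].round(1),st["tool_pos"].round(4),st["tcp_rot"].round(2))
s=optics.snapshot("wrist");np.savez("pics/w1.npz",**s);cv2.imwrite("pics/w1.png",s["pixels"][...,::-1])
print([proj(s,p).round() for p in [(.484,.125,.067),(.518,.129,.067),(.553,.133,.067),(.618,.14,.07)]])
E
```

```text
3.0667 [-29.2  14.7  11.7 107.2  -3.5  58.5 -98.2] [0.5085 0.1487 0.4045] [1.7999e+02 2.0000e-02 7.7700e+00]
[array([345., 253.]), array([347., 214.]), array([348., 172.]), array([353.,  85.])]
```

View pics/w1.png

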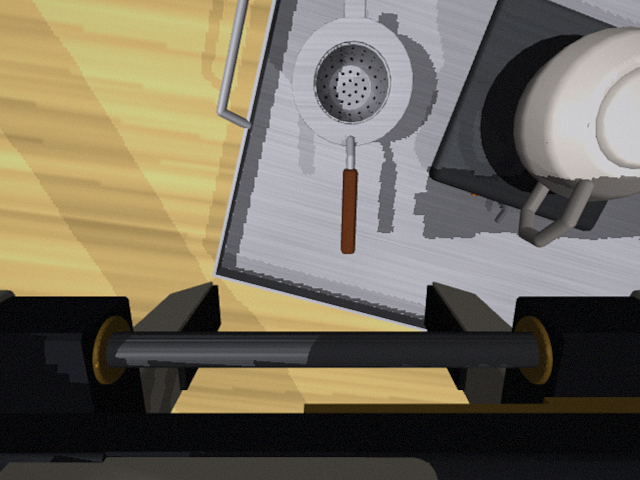

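Wrist view: handle runs (348,253)–(350,170), basket (352,85), pot to the right. This agrees with the projected triangulation.

```bash
python3 - <<'E'
from h import *
s,a,b=load("w1"),load("scene0"),load("side0")
W=handle(s,(330,150,370,265));A=handle(a,(280,170,335,205));B=handle(b,(350,295,415,325))
print(W,"tri",tri(s,W[0],a,A[0]),tri(s,W[0],b,B[0]))
P=[plane(s,p,.067) for p in W[:3]];print(P); d=P[1]-P[2];print(np.degrees(np.arctan2(d[1],d[0])))
# rim ring outer ellipse
im=cv2.GaussianBlur(cv2.cvtColor(s["pixels"],cv2.COLOR_RGB2GRAY),(3,3),0)
m=((im<110)).astype(np.uint8);m[:30]=0;m[135:]=0;m[:,:310]=0;m[:,395:]=0
c=max(cv2.findContours(m,0,1)[0],key=len);e=cv2.fitEllipse(cv2.convexHull(c));print("basket opening",e,plane(s,e[0],.070))
g=plane(s,W[0],.067)
yaw=np.radians(7.8);X=np.array([np.cos(yaw),np.sin(yaw)]);Y=np.array([np.sin(yaw),-np.cos(yaw)])
d=g[:2]-[.5085,.1487];print("tool shift",d@X,d@Y)
E
```

```text
(array([348.58231173, 210.77057793]), array([349.99795844, 168.86480438]), array([347.15213442, 253.10648434]), 1142) tri (array([0.52061759, 0.12725691, 0.07012305]), np.float64(0.0029079845047057817)) (array([0.52017985, 0.12754114, 0.06461056]), np.float64(0.0010592284920787544))
[array([0.52119255, 0.12783704, 0.067     ]), array([0.55552159, 0.13202487, 0.067     ]), array([0.48428675, 0.12333486, 0.067     ])]
6.9552042340223075
basket opening ((350.3534851074219, 82.30830383300781), (72.77371215820312, 77.95635223388672), 3.660766363143921) [0.61969062 0.1420278  0.07      ]
tool shift 0.009743691528310384 0.02239251385865333
```

Request:
{"op": "arm_command", "data": {
  "increments": [
    [0.08,0.11,0,0,0,0,1],
    [0.17,0.22,0,0,0,0,1],
    [0.17,0.22,0.25,0,0,0,1],
    [0.17,0.22,0.5,0,0,0,1],
    [0.17,0.22,0.8,0,0,0,1]
  ]
}}

```text
time: 3.53
tool_pos: [0.5292, 0.1287, 0.3251]
tcp_rot: [-180.0, -0.2, 7.7]
force: [0.2, 0.6, 0.1]
gripper_width: 0.092
grasp_force: 0.0
```

Request:
{"op": "arm_command", "data": {
  "increments": [
    [0,0,0.2,0,0,0,1],
    [0,0,0.4,0,0,0,1],
    [0,0,0.6,0,0,0,1],
    [0,0,0.7,0,0,0,1],
    [0,0,0.7,0,0,0,1]
  ]
}}

```text
time: 3.95
tool_pos: [0.5272, 0.1286, 0.2524]
tcp_rot: [180.0, 0.3, 7.7]
force: [-0.7, 0.0, -0.9]
gripper_width: 0.0915
grasp_force: 0.0
```

```bash
python3 - <<'E'
from station import readout,optics
from h import *
st=readout.sense();print(st["time"],st["tool_pos"].round(4),st["tcp_rot"].round(2),st["force"].round(1))
s=optics.snapshot("wrist");np.savez("pics/w2.npz",**s)
b=optics.snapshot("side");np.savez("pics/b2.npz",**b)
cv2.imwrite("pics/w2.png",np.vstack([s["pixels"][:300,120:520],b["pixels"][180:380,180:580]])[...,::-1])
E
```

```text
3.95 [0.5272 0.1286 0.2524] [179.96   0.27   7.67] [-0.7  0.  -0.9]
```

View pics/w2.png

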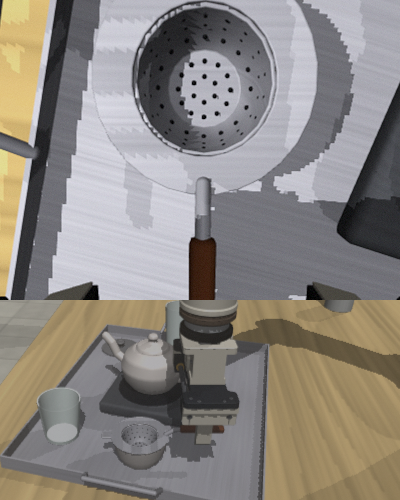

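The handle is centred between the fingers (col 322 against finger midline 322). Descend and close.

Request:
{"op": "arm_command", "data": {
  "increments": [
    [0,0,0.12,0,0,0,1],
    [0,0,0.22,0,0,0,1],
    [0,0,0.28,0,0,0,1],
    [0,0,0.28,0,0,0,1],
    [0,0,0.28,0,0,0,0.2]
  ],
  "squeeze": 45
}}

```text
time: 4.47
tool_pos: [0.5281, 0.1287, 0.2262]
tcp_rot: [180.0, 0.1, 7.6]
force: [0.3, -0.2, 0.2]
gripper_width: 0.0885
grasp_force: 0.0
```

Request:
{"op": "arm_command", "data": {
  "increments": [
    [0,0,0,0,0,0,-0.3],
    [0,0,0,0,0,0,-0.6],
    [0,0,0,0,0,0,-1],
    [0,0,0,0,0,0,-1],
    [0,0,0,0,0,0,-1]
  ],
  "squeeze": 45
}}

```text
time: 4.88
tool_pos: [0.5285, 0.1288, 0.227]
tcp_rot: [-180.0, -0.0, 7.6]
force: [-0.4, -0.1, 0.0]
gripper_width: 0.0564
grasp_force: 0.0
```

Request:
{"op": "arm_command", "data": {
  "increments": [
    [0,0,0,0,0,0,-1],
    [0,0,0,0,0,0,-1],
    [0,0,0,0,0,0,-1],
    [0,0,0,0,0,0,-1],
    [0,0,0,0,0,0,-1]
  ]
}}

```text
time: 5.3
tool_pos: [0.5284, 0.1288, 0.2267]
tcp_rot: [-180.0, -0.0, 7.6]
force: [0.1, -0.6, -0.0]
gripper_width: 0.0229
grasp_force: 0.0
```

Request:
{"op": "arm_command", "data": {
  "increments": [
    [0,0,0,0,0,0,-1],
    [0,0,0,0,0,0,-1],
    [0,0,0,0,0,0,-1],
    [0,0,0,0,0,0,-1],
    [0,0,0,0,0,0,-1]
  ]
}}

```text
time: 5.72
tool_pos: [0.5284, 0.1288, 0.2267]
tcp_rot: [-180.0, -0.0, 7.6]
force: [0.5, 0.6, -0.0]
gripper_width: 0.0117
grasp_force: 45.0
```

Request:
{"op": "arm_command", "data": {
  "increments": [
    [0,0,-0.03,0,0,0,-1],
    [0,0,-0.07,0,0,0,-1],
    [0,0,-0.12,0,0,0,-1],
    [0,0,-0.18,0,0,0,-1],
    [0,0,-0.25,0,0,0,-1]
  ]
}}

```text
time: 6.13
tool_pos: [0.5283, 0.1288, 0.2523]
tcp_rot: [180.0, 0.0, 7.6]
force: [0.2, 0.6, -0.6]
gripper_width: 0.0117
grasp_force: 45.0
```

```bash
python3 - <<'E'
from station import readout,optics
from h import *
st=readout.sense();print(st["time"],st["tool_pos"].round(4),st["tcp_rot"].round(2),st["force"].round(1),st["ft_torque"].round(2),st["gripper_width"],st["grasp_force"])
s=optics.snapshot("wrist");np.savez("pics/w3.npz",**s)
b=optics.snapshot("side");np.savez("pics/b3.npz",**b)
cv2.imwrite("pics/w3.png",np.hstack([s["pixels"][:300,120:520],cv2.resize(b["pixels"][270:370,260:393],(399,300))])[...,::-1])
E
```

```text
6.1333 [0.5283 0.1288 0.2523] [1.80e+02 1.00e-02 7.58e+00] [ 0.2  0.6 -0.6] [-0.1   0.27 -0.04] 0.01166211497265855 44.98389780521393
```

View pics/w3.png

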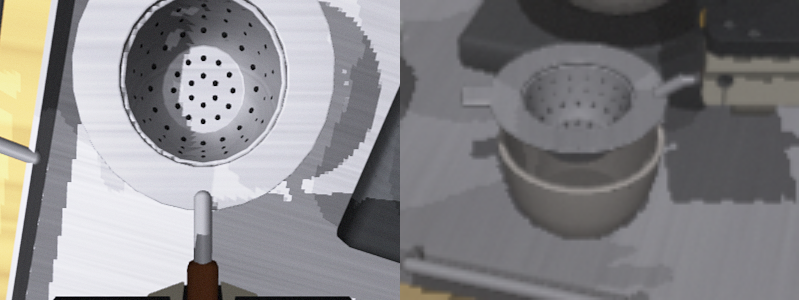

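Strainer is up and clear of the bowl, looking straight in the gripper. Raise and carry it over the pot.

Request:
{"op": "arm_command", "data": {
  "increments": [
    [0,0,-0.1,0,0,0,-1],
    [0,0,-0.25,0,0,0,-1],
    [0,0,-0.45,0,0,0,-1],
    [0,0,-0.65,0,0,0,-1],
    [0,0,-0.85,0,0,0,-1]
  ]
}}

```text
time: 6.65
tool_pos: [0.5281, 0.1287, 0.3379]
tcp_rot: [180.0, 0.0, 7.6]
force: [-0.1, 0.7, -1.9]
gripper_width: 0.0112
grasp_force: 45.0
```

Request:
{"op": "arm_command", "data": {
  "increments": [
    [0,0,-0.2,0,0,0,-1],
    [0,0,-0.4,0,0,0,-1],
    [0,0,-0.6,0,0,0,-1],
    [0,0,-0.75,0,0,0,-1],
    [0,0,-0.8,0,0,0,-1]
  ]
}}

```text
time: 7.07
tool_pos: [0.529, 0.1288, 0.4199]
tcp_rot: [-179.9, -0.3, 7.6]
force: [0.1, 0.4, -1.4]
gripper_width: 0.0114
grasp_force: 45.0
```

```bash
python3 - <<'E'
from station import readout,optics
from h import *
st=readout.sense();print(st["time"],st["tool_pos"].round(4),st["tcp_rot"].round(2),st["qpos"].round(1),st["gripper_width"])
s=optics.snapshot("wrist");np.savez("pics/w4.npz",**s)
b=optics.snapshot("side");np.savez("pics/b4.npz",**b)
a=optics.snapshot("scene");np.savez("pics/a4.npz",**a)
yaw=np.radians(7.6);X=np.array([np.cos(yaw),np.sin(yaw),0]);h=st["tool_pos"]-[0,0,.159+.0015]
o=h+.0925*X-[0,0,.043]
print("origin pred",o); 
for n,q in [("w",s),("b",b),("a",a)]: print(n,"ring front/back, basket bot:",[proj(q,o+p).round(1) for p in (-.048*X+[0,0,.030],.048*X+[0,0,.030],.062*X+[0,0,.03],np.zeros(3))])
k=lambda q,x,y,w,h:cv2.resize(q["pixels"][y:y+h,x:x+w],(400,300))
p=proj(b,o).astype(int);r=proj(a,o).astype(int);print(p,r)
cv2.imwrite("pics/w4.png",np.vstack([np.hstack([k(b,p[0]-80,p[1]-60,160,120),k(a,r[0]-66,r[1]-50,132,100)]),np.hstack([k(s,120,0,400,300),k(s,0,0,640,480)])])[...,::-1])
E
```

```text
7.0667 [0.529  0.1288 0.4199] [-179.94   -0.25    7.57] [-27.3  15.2  12.8 104.4  -3.9  60.6 -95.4] 0.011383241880333553
origin pred [0.62065715 0.14101521 0.2164022 ]
w ring front/back, basket bot: [array([321.8, 212. ]), array([321.5, -68. ]), array([ 321.5, -118.7]), array([321.8,  92.3])]
b ring front/back, basket bot: [array([353.9, 206.8]), array([286.3, 206.5]), array([276.4, 206.5]), array([319.9, 225.5])]
a ring front/back, basket bot: [array([329.3, 122.5]), array([375.7, 142.9]), array([382.8, 146.1]), array([351.2, 147.1])]
[319 225] [351 147]
```

View pics/w4.png

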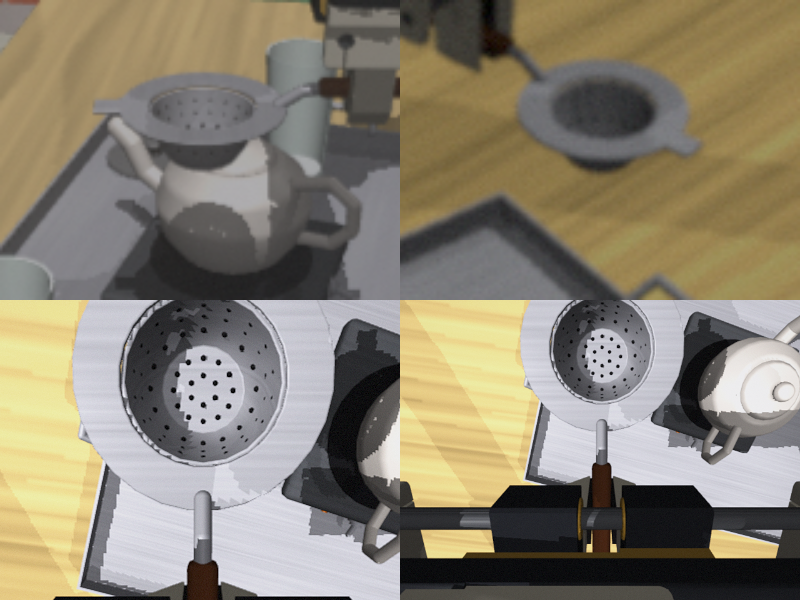

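The strainer is level: lug tip measured at (277,207) in side against (276,206) predicted, and ring front at row 210 in wrist against 212. Carrying on.

Request:
{"op": "arm_command", "data": {
  "increments": [
    [-0.02,0.08,0,0,0,0,-1],
    [-0.06,0.23,0,0,0,0,-1],
    [-0.11,0.43,0,0,0,0,-1],
    [-0.17,0.66,0,0,0,0,-1],
    [-0.23,0.9,0,0,0,0,-1]
  ]
}}

```text
time: 7.63
tool_pos: [0.5166, 0.0354, 0.4151]
tcp_rot: [180.0, 0.2, 7.6]
force: [0.3, -0.0, -1.3]
gripper_width: 0.0112
grasp_force: 45.0
```

Request:
{"op": "arm_command", "data": {
  "increments": [
    [-0.05,0.2,0,0,0,0,-1],
    [-0.1,0.4,0,0,0,0,-1],
    [-0.15,0.6,0,0,0,0,-1],
    [-0.2,0.8,0,0,0,0,-1],
    [-0.26,1,0,0,0,0,-1]
  ]
}}

```text
time: 8.05
tool_pos: [0.504, -0.0676, 0.4153]
tcp_rot: [-180.0, 0.2, 7.5]
force: [0.1, -0.2, -1.6]
gripper_width: 0.0115
grasp_force: 45.0
```

Request:
{"op": "arm_command", "data": {
  "increments": [
    [-0.05,0.2,0,0,0,0,-1],
    [-0.1,0.4,0,0,0,0,-1],
    [-0.15,0.6,0,0,0,0,-1],
    [-0.2,0.75,0,0,0,0,-1],
    [-0.24,0.9,0,0,0,0,-1]
  ]
}}

```text
time: 8.47
tool_pos: [0.4916, -0.1601, 0.4152]
tcp_rot: [-180.0, 0.2, 7.5]
force: [-0.0, 0.5, -1.4]
gripper_width: 0.0113
grasp_force: 45.0
```

```bash
python3 - <<'E'
from station import readout,optics
from h import *
st=readout.sense();print(st["time"],st["tool_pos"].round(4),st["tcp_rot"].round(2),st["qpos"].round(1))
s=optics.snapshot("wrist");np.savez("pics/w5.npz",**s);cv2.imwrite("pics/w5.png",s["pixels"][...,::-1])
print(proj(s,(.574,-.246,.128)))
E
```

```text
8.4667 [ 0.4916 -0.1601  0.4152] [-179.98    0.18    7.49] [ -4.7  13.2  23.  108.4  -5.9  59.7 -61.8]
[465.99346824 135.72518448]
```

View pics/w5.png

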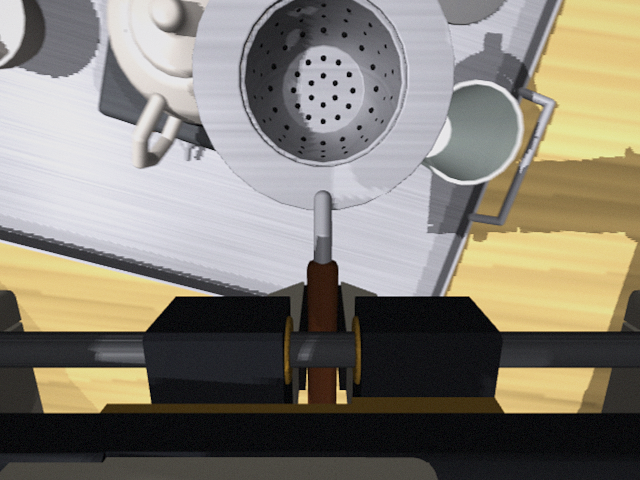

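Wrist view: the visible tall-glass rim arc runs (475,80)–(523,132)–(473,184), so its centre is about (472,132), and the basket floor is at (323,90). Fit the rim and compute the remaining shift.

```bash
python3 - <<'E'
from h import *
from scipy.optimize import least_squares
s,a,b,a4=load("w5"),load("scene0"),load("side0"),load("a4")
g=cv2.cvtColor(s["pixels"],cv2.COLOR_RGB2GRAY).astype(float)
pts=[]
for t in np.radians(np.arange(-75,80,3)):
    r=np.arange(42,60,.5); x=472+r*np.cos(t);y=132+r*np.sin(t)
    v=cv2.remap(g.astype(np.float32),x.astype(np.float32),y.astype(np.float32),1).ravel()
    j=np.argmax(v)
    if v[j]>170: pts.append((x[j],y[j]))
pts=np.array(pts)
W=lambda z:np.array([plane(s,p,z)[:2] for p in pts])
for z in (.124,.128):
    q=W(z); f=least_squares(lambda c:np.hypot(*(q-c[:2]).T)-c[2],[.574,-.246,.033],loss="soft_l1",f_scale=.001)
    print(z,len(pts),f.x.round(4),np.abs(f.fun).mean())
c=proj(s,[*f.x[:2],.128]);print(c,"tri",tri(s,c,a,(151,287.8)),tri(s,c,b,(360.1,186)))
# basket opening/floor & ring from wrist: dark opening
st=np.array([.4916,-.1601,.4152]);yaw=np.radians(7.5);X=np.array([np.cos(yaw),np.sin(yaw),0])
Y=np.array([np.sin(yaw),-np.cos(yaw),0])
floor=plane(s,(323,90),st[2]-.1605-.043+.001);print("floor centre rel tool",(floor-st)@X,(floor-st)@Y)
d=np.array([*f.x[:2],0])-[floor[0],floor[1],0];print("shift dx dy",d@X,d@Y,"dz",-(0.128+.015-(st[2]-.1605-.043)))
E
```

```text
0.124 52 [ 0.5757 -0.251   0.0326] 0.00016725159501275135
0.128 52 [ 0.5756 -0.2495  0.0321] 0.00016479640267160056
[471.72452524 133.93320029] tri (array([ 0.57590355, -0.24913552,  0.1278268 ]), np.float64(0.0009926455968257597)) (array([ 0.57492167, -0.25180981,  0.12179113]), np.float64(0.001772259204375921))
floor centre rel tool 0.09187155970480232 0.0005899215449898866
shift dx dy -0.02024012393604992 0.09901866016756862 dz 0.06870000000000004
```

Request:
{"op": "arm_command", "data": {
  "increments": [
    [-0.04,0.2,0,0,0,0,-1],
    [-0.08,0.45,0,0,0,0,-1],
    [-0.14,0.7,0,0,0,0,-1],
    [-0.18,0.88,0,0,0,0,-1],
    [-0.2,0.99,0,0,0,0,-1]
  ]
}}

```text
time: 8.93
tool_pos: [0.4848, -0.2617, 0.4156]
tcp_rot: [180.0, 0.1, 7.4]
force: [-0.4, 0.6, -0.9]
gripper_width: 0.0116
grasp_force: 45.0
```

Request:
{"op": "arm_command", "data": {
  "increments": [
    [0,0,0.05,0,0,0,-1],
    [0,0,0.15,0,0,0,-1],
    [0,0,0.27,0,0,0,-1],
    [0,0,0.36,0,0,0,-1],
    [0,0,0.4,0,0,0,-1]
  ]
}}

```text
time: 9.35
tool_pos: [0.4859, -0.2572, 0.3741]
tcp_rot: [-179.9, 0.2, 7.7]
force: [0.4, 0.3, -1.0]
gripper_width: 0.0115
grasp_force: 45.0
```

Request:
{"op": "arm_command", "data": {
  "increments": [
    [0,0,0.05,0,0,0,-1],
    [0,0,0.1,0,0,0,-1],
    [0,0,0.15,0,0,0,-1],
    [0,0,0.2,0,0,0,-1],
    [0,0,0.2,0,0,0,-1]
  ]
}}

```text
time: 9.77
tool_pos: [0.4859, -0.2589, 0.3557]
tcp_rot: [-180.0, 0.1, 7.6]
force: [0.1, -0.5, -0.8]
gripper_width: 0.0111
grasp_force: 45.0
```

```bash
python3 - <<'E'
from station import readout,optics
from h import *
st=readout.sense();print(st["time"],st["tool_pos"].round(4),st["tcp_rot"].round(2),st["qpos"].round(1),st["force"].round(1))
b=optics.snapshot("side");np.savez("pics/b6.npz",**b)
a=optics.snapshot("scene");np.savez("pics/a6.npz",**a)
yaw=np.radians(7.5);X=np.array([np.cos(yaw),np.sin(yaw),0])
o=st["tool_pos"]-[0,0,.2035]+.0919*X
print("origin",o.round(4))
for n,q in [("b",b),("a",a)]: print(n,[proj(q,p).round(1) for p in (o,o+.062*X+[0,0,.03],o-.048*X+[0,0,.03],(.5756,-.25,.128))])
k=lambda q,x,y,w,h:cv2.resize(q["pixels"][y:y+h,x:x+w],(400,600),interpolation=cv2.INTER_CUBIC)
cv2.imwrite("pics/w6.png",np.hstack([k(b,320,150,80,120),k(a,110,220,80,120)])[...,::-1])
E
```

```text
9.7667 [ 0.4859 -0.2589  0.3557] [-1.7996e+02  7.0000e-02  7.5800e+00] [  5.2  21.2  24.7 107.4 -10.8  53.8 -47.5] [ 0.1 -0.5 -0.8]
origin [ 0.577  -0.2469  0.1522]
b [array([359.4, 174.3]), array([332.6, 161.4]), array([381.5, 161.7]), array([359.5, 183.7])]
a [array([148.8, 277. ]), array([172.6, 284.3]), array([123.9, 248.6]), array([150. , 287.9])]
```

View pics/w6.png

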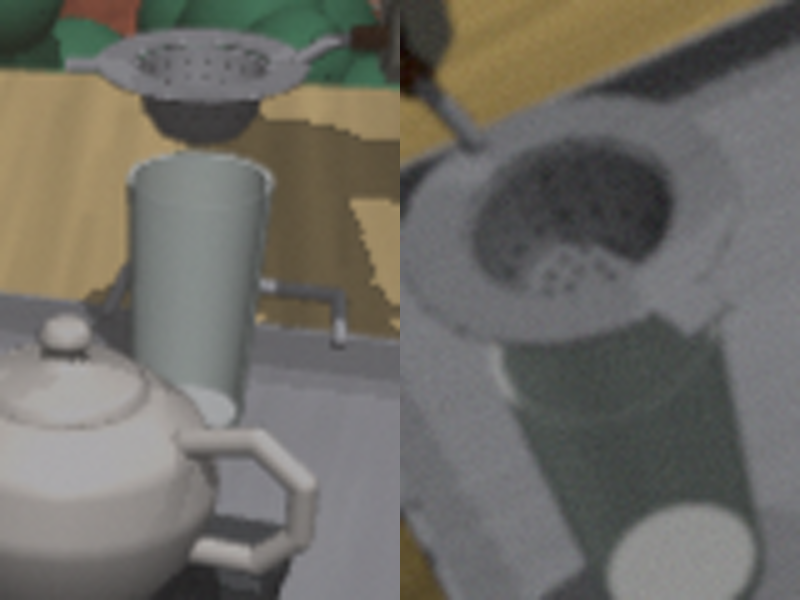

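Both views show the basket over the glass. In the side view the basket is at col 360.2 and the rim centre at col 360.1; the gap is about 24 mm. Descend part of the way, settle, and read averages.

Request:
{"op": "arm_command", "data": {
  "increments": [
    [0,0.01,0.02,0,0,0,-1],
    [-0.01,0.02,0.05,0,0,0,-1],
    [-0.01,0.02,0.07,0,0,0,-1],
    [-0.01,0.02,0.07,0,0,0,-1],
    [-0.01,0.02,0.07,0,0,0,-1]
  ]
}}

```text
time: 10.28
tool_pos: [0.4854, -0.2613, 0.3496]
tcp_rot: [-180.0, 0.0, 7.6]
force: [-0.3, 0.1, -0.7]
gripper_width: 0.0117
grasp_force: 45.0
```

Request:
{"op": "arm_command", "data": {
  "increments": [
    [0,0,0,0,0,0,-1],
    [0,0,0,0,0,0,-1],
    [0,0,0,0,0,0,-1],
    [0,0,0,0,0,0,-1],
    [0,0,0,0,0,0,-1]
  ]
}}

```text
time: 10.7
tool_pos: [0.4855, -0.2613, 0.3498]
tcp_rot: [180.0, -0.0, 7.6]
force: [0.4, 0.3, -0.4]
gripper_width: 0.0113
grasp_force: 45.0
```

```bash
python3 - <<'E'
from station import readout,optics
from h import *
B=[];A=[];T=[]
for i in range(6):
    b=optics.snapshot("side");a=optics.snapshot("scene");B.append(b["pixels"]*1.);A.append(a["pixels"]*1.);T.append(readout.sense()["tool_pos"])
b["pixels"]=np.mean(B,0).astype(np.uint8);a["pixels"]=np.mean(A,0).astype(np.uint8);np.savez("pics/b7.npz",**b);np.savez("pics/a7.npz",**a)
t=np.mean(T,0);st=readout.sense();print(st["time"],t.round(4),np.std(T,0).round(4),st["tcp_rot"].round(2),st["force"].round(1))
yaw=np.radians(7.5);X=np.array([np.cos(yaw),np.sin(yaw),0]);Y=np.array([np.sin(yaw),-np.cos(yaw),0])
o=t-[0,0,.2035]+.0919*X;print("origin",o.round(4))
def ell(c,r,q,pitch=0):
    x=X*np.cos(pitch)-np.array([0,0,1])*np.sin(pitch)
    return cv2.fitEllipse(np.array([proj(q,c+r*(np.cos(u)*x+np.sin(u)*Y)) for u in np.linspace(0,6.28,60)],np.float32))
for p in (0,2): print("pred ring side pitch",p,ell(o+[0,0,.03],.048,b,np.radians(p)))
hsv=cv2.cvtColor(b["pixels"],cv2.COLOR_RGB2HSV);p=proj(b,o+[0,0,.03]).astype(int)
m=(hsv[...,1]<70).astype(np.uint8)
y0,x0=p[1]-12,p[0]-34
for r in m[y0:y0+45,x0:x0+70]: print("".join(".#"[v] for v in r))
print("origin crop",x0,y0, "glass pred",ell(np.array([.5756,-.25,.128]),.034,b),"origin proj",proj(b,o))
E
```

```text
11.3 [ 0.4855 -0.2613  0.3497] [0. 0. 0.] [-180.      0.      7.57] [ 0.1  0.  -1.3]
origin [ 0.5766 -0.2493  0.1462]
pred ring side pitch 0 ((360.3417053222656, 164.12832641601562), (14.302702903747559, 42.720645904541016), 92.29388427734375)
pred ring side pitch 2 ((360.3598327636719, 164.12814331054688), (14.438350677490234, 42.74750900268555), 90.14573669433594)
..#.##................#.............................................##
..####................#.............................................#.
.#####.##.............#...............................................
#####.......#.........#.......#......................................#
#####..........#......#......##......................................#
####............#.....#......##......................................#
#####.............#...#....#############........................######
#####..............###########################................##......
######............###############################.........######......
######..........####################################....#########.....
######.........######
[... 1934 characters left out ...]
###########.....................
...................##############################.....................
...................##############################.....................
....................#############################.....................
....................#############################.....................
....................############################......................
....................############################......................
....................############################......................
origin crop 326 151 glass pred ((359.571533203125, 183.9041748046875), (11.031615257263184, 29.507795333862305), 92.5334701538086) origin proj [359.53948337 176.39053679]
```

Settled. The side-view ring chords suggest about 1° nose-down droop in the grip, so I'll trim the pitch by 1° and descend the last 3 mm.

Request:
{"op": "arm_command", "data": {
  "increments": [
    [-0.01,0,0,0,0.004,0,-1],
    [-0.02,0,0.01,0,0.008,0,-1],
    [-0.035,0,0.02,0,0.011,0,-1],
    [-0.035,0,0.03,0,0.011,0,-1],
    [-0.035,0,0.03,0,0.011,0,-1]
  ]
}}

```text
time: 11.72
tool_pos: [0.4816, -0.2618, 0.3465]
tcp_rot: [-180.0, -1.0, 7.6]
force: [-0.1, 0.2, 0.3]
gripper_width: 0.0114
grasp_force: 45.0
```

Request:
{"op": "arm_command", "data": {
  "increments": [
    [0,0,0,0,0,0,-1],
    [0,0,0,0,0,0,-1],
    [0,0,0,0,0,0,-1],
    [0,0,0,0,0,0,-1],
    [0,0,0,0,0,0,-1]
  ]
}}

```text
time: 12.13
tool_pos: [0.482, -0.2617, 0.3467]
tcp_rot: [180.0, -1.0, 7.6]
force: [0.3, 0.1, -0.8]
gripper_width: 0.0112
grasp_force: 45.0
```

```bash
python3 - <<'E'
from station import readout,optics
from h import *
st=readout.sense();print(st["time"],st["tool_pos"].round(4),st["tcp_rot"].round(2),st["qd"].round(2),st["gripper_width"],st["force"].round(1))
b,a,w=[dict(optics.snapshot(n)) for n in("side","scene","wrist")]
th=np.radians(7.57);X=np.array([np.cos(th),np.sin(th),0]);Y=np.array([np.sin(th),-np.cos(th),0])
from scipy.spatial.transform import Rotation as R
M=R.from_euler("xyz",st["tcp_rot"],degrees=True).as_matrix()
grip=st["tool_pos"]+M@[0,0,.1605]; o=grip+.0925*X-[0,0,.043];print("origin",o.round(4))
m=(cv2.cvtColor(b["pixels"],cv2.COLOR_RGB2HSV)[...,1]<70)
for i in range(155,190):
    c=np.flatnonzero(m[i,338:385])+338
    if len(c): print(i,c.min(),c.max(),len(c),end=" | ")
# wrist: basket floor (bright) vs opening (dark)
g=cv2.cvtColor(w["pixels"],cv2.COLOR_RGB2GRAY)
print("\nfloor pred px",proj(w,o+[0,0,.001]),"opening pred",proj(w,o+[0,0,.03]))
cir=cv2.HoughCircles(cv2.medianBlur(g[:210],5),cv2.HOUGH_GRADIENT,1.2,30,param1=120,param2=25,minRadius=25,maxRadius=140)
print(cir)
E
```

```text
12.1333 [ 0.482  -0.2617  0.3467] [180.    -0.99   7.58] [-0.04  0.02 -0.11  0.11 -0.01  0.   -0.06] 0.011225346869512935 [ 0.3  0.1 -0.8]
origin [ 0.5765 -0.2492  0.1432]
155 341 355 3 | 156 342 356 5 | 157 344 359 7 | 158 345 368 24 | 159 345 372 28 | 160 343 384 34 | 161 341 384 40 | 162 340 384 44 | 163 338 384 47 | 164 338 384 47 | 165 338 382 45 | 166 338 384 47 | 167 341 381 41 | 168 342 380 39 | 169 343 380 38 | 170 345 378 34 | 171 347 376 30 | 172 349 373 25 | 173 349 371 23 | 174 349 371 23 | 175 350 370 21 | 176 350 370 21 | 177 351 369 19 | 178 352 368 17 | 179 353 367 15 | 180 353 367 15 | 181 350 369 20 | 182 347 372 26 | 183 346 373 28 | 184 345 374 30 | 185 345 374 30 | 186 345 375 31 | 187 345 374 30 | 188 345 374 30 | 189 345 374 30 | 
floor pred px [321.57475377  91.96179322] opening pred [321.48401552  83.68485131]
[[[323.40002    76.200005   84.880005 ]
  [353.40002    76.200005  108.520004 ]
  [ 35.4        18.6        88.240005 ]
  [293.40002   117.00001    82.36     ]
  [358.2       109.8        82.240005 ]
  [385.80002    90.600006   90.28001  ]
  [443.40002
[... 369 characters left out ...]
0005   41.08     ]
  [261.        118.200005   57.04     ]
  [241.8        23.400002   73.119995 ]
  [466.2       117.00001    48.88     ]
  [115.8       130.20001    49.36     ]
  [ 76.200005   66.600006   26.2      ]
  [301.80002   159.         49.       ]
  [421.80002   138.6        37.36     ]
  [288.6        30.6        32.68     ]
  [415.80002    66.600006   53.800003 ]
  [262.2        51.000004   43.36     ]
  [270.6       159.         35.08     ]
  [492.6        88.200005   35.08     ]
  [114.600006   30.6        54.64     ]
  [203.40001   112.200005   46.       ]
  [ 61.800003  126.600006   37.36     ]
  [376.2        55.800003   28.6      ]
  [377.40002   204.6        49.840004 ]]]
```

```bash
python3 -c "
from station import env
print(env.finish_job())"
```

```text
the job is handed in; nothing more can be done
None
```

The strainer is held still over the tall glass, level to within about 1° and centred to within a few millimetres, with its underside an estimated 15–18 mm above the rim. The force readings showed no sign of touching the teapot or either glass, and the job was handed in after about 12 s of robot time; no verdict came back.

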